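# Snap the clip cover onto the terminal box and keep it pressed

### The arm

A 6-joint arm with a two-finger parallel gripper is mounted at the origin on the work surface. World frame = base frame: x ahead of the robot, y to its left, z up, the work surface at z = 0. Lengths are in m, angles in rad, forces in N, time in s.
With the tool pointing down it reaches from about 0.275 to 0.725 m from the base axis. Payload 5.6 kg.
Tool frame: the origin (TCP) lies midway between the tips of the shut fingers; the grasp point (between the pads) lies 19 mm behind it; z points along the fingers, y is the line along which they close (so a half turn about z gives the same grasp; the last joint's range is limited). The gripper opens to 85 mm and grips with 20 to 120 N. Pads are 22 mm wide; open, the fingers measure 114 mm over their backs; the gripper's body (76 mm by 85 mm) begins 54 mm behind the grasp point. The pads swing forward as they close: fully open they stand 13 mm farther back than shut.
Start: joints at [0.285, 0.255, 0.108, 0, -1.424, -0.285], TCP at [0.55, 0, 0.231] pointing down, gripper open.
Joint ranges: [-2.95, 2.95], [-1.21, 1.97], [-1.09, 1.5], [-2.87, 1.71], [-2.94, -0.07], [-3.05, 3.05]. Speed limits (rad/s): [2.57, 2.57, 3.14, 3.14, 3.14, 3.14].

### API

Orientations are given as a unit quaternion [w, x, y, z].
In Python, from station import r gives the robot as it stands.
- The arm moves only by the tool carry_out, never from a script. Its argument "rows" is a list of rows, each a list of 6 numbers: the shift along the world's x, y, z in mm, then the turn, a rotation vector about the world's x, y, z in rad. A call has 1 to 10 rows; each row shifts and turns the commanded pose from where the row before left it; what a row does not reach is not made up. A row lasts 1/10 s, in which the tool goes at most 50 mm and 8.59 degrees, less where a joint would pass 70% of its speed; a pose out of reach is approached as far as the arm can. A call with a gripper value outside its range is refused whole. "gripper" is the finger opening in mm, from 0 to 85.4, set as the call begins (left out, the last holds). The fingers move at their own pace and stop on an object; "squeeze" is the grip in N (left out, the last holds). Time passes only in rows, so rows that do not move let the fingers close. It gives the time, the measured TCP pose, the force, the opening and the grip force at its end, in the units of the state.
- r.sense(): the state, without advancing time (a new reading comes with each control period).
- r.read_camera(name): name is "scene" or "side" or "wrist"; returns the picture (420x560x3 uint8, red, green, blue); there is no depth.
- r.get_calibration(name): a dict with "intrinsics" (3x3 intrinsics, pixels), "R" (3x3) and "t" (3): a world point X has camera coordinates R X + t. Camera axes: x right, y down, z forward; pixel columns grow to the right and rows downward; lengths in m; the calibration is good to about 2 mm. A picture is of the moment at which its call begins: read the wrist's pose just before it. get_calibration takes no time and is no camera call; for the wrist camera it gives the pose at the moment of the call.
- r.hand_in(): hands the job in; it is judged then, once.
The state is a dict: "time_s": time; "joint_positions": joint angles; "dq": joint speeds; "joint_efforts": joint torques, N m; "tool_pos": TCP position; "orientation": TCP orientation; "wrist_force": force on the tool from outside, world axes, zero at the start; "ft_torque": the same for the moment, N m; "width": finger opening in m; "finger_force": force on a finger pad.
Only numpy, scipy, OpenCV 4.12 (cv2) and the standard library are available. Lean on these libraries where they do the work, as an engineer would, in place of code of your own. Each camera call takes 0.05 s, during which the arm holds its last target. There are 200 camera calls.

### The job

Pick up the longer of the two loose grey clip covers, lay it level over the open mouth of the grey terminal box so that it rests on the box's two clips, and let go of it there before pressing. Then press down with the fingertips on its grip bar until it snaps through the clips and lies flush on the rim all round, and finish while still holding it down firmly (about 10 newtons), not letting up. Leave the other things on the desk where they are.

Things in the scene. Friction and masses are not known exactly. Their poses are not given: they have to be found in the camera images.
- cover_grip (a point): grip bar of the long clip cover (loose, grey, 72 to 126 g, one of two like covers lying in either of two places). Upright bar 54 mm long, 16 wide, 22 high in the middle of the plate's top. This point is the bar's centre: 11 mm below its top, 11 above the plate's top face, 43 above the cover's lowest edge, on which it stands on the desk. Axes: x along the bar and the plate's long side, z up.
- cover_underside (a point): middle of the long cover's plate underside, 16 mm below the grip bar's centre. Plate 116 x 76 mm, 5 thick. Skirts and end tabs reach 27 mm down and guide it into the box (sloped tips: 5 mm lead-in; then 1.5 mm of play); at each short end a leg has an outward hook for the box's clip. Fits either way round (turned by 180 degrees). Axes as the grip.
- box_rim: top rim of the grey terminal box, fixed to the desk, open on top, green board inside; outside 116 x 76 mm, 50 high, walls 4 mm; two low screw feet stand out 10 mm at each long side. Origin: centre of the mouth in the plane of the rim's top. x along the long side, z up. When home, the plate's underside lies on this plane (grip-bar centre 16 mm above it).
- box_clips (a point): point midway between the box's two white sprung clips (just inside its short ends), 7.3 mm below the rim's plane. A cover laid on the clips lies level, underside about 13 mm above the rim; its weight does not sink it. Pushing it through takes some 8 to 22 N over the bar's middle (one end may let go just before the other); 3 to 8 mm down force suddenly drops to almost nothing, then the plate meets the rim and force rises.
- square_cover_grip (a point): the other, shorter clip cover (bystander, does not fit): same grey plate with the same grip bar and height, but 84 x 76 mm; this point is the centre of its grip bar, axes as for the long cover
- screwdriver: bystander: black-handled screwdriver, 190 mm long, lying on the desk along its x axis; origin at its underside
- meter: bystander: multimeter with red holster, 150 x 75 mm, 48 mm high with its dial, lying on its back; origin at the centre of its underside, x along its length
- mug: bystander: white mug, 80 mm across, 90 mm high; origin at the centre of its underside
- phone: bystander: black phone lying flat, 150 x 72 x 9 mm; origin at the centre of its underside, x along its length
Mind the look-alikes: they are no part of the job. What is shaped like the part that bears cover_grip but blue, orange or pink is not meant.

How it is judged:
By the outcome, as a careful person would: the job done as asked, in the order asked, and still so for the second after the job is handed in, while the arm keeps its last pose, push and grip.
It also fails if it takes over 54 s, if anything falls off the work surface, if the arm or the gripper's body presses on something with over 40 N, if the wrist force passes 120 N, or if a joint passes its speed limit or range.

## Working session

There is one attempt and no reset: what is moved stays moved. The work goes in short steps, Python scripts to look and compute and a tool call to move; the robot and the scene stay as the last step left them, time stands still between calls to the robot, and variables do not carry over. Pictures are saved under pics/ and viewed, at most 12 in all, crops included, and the job is handed in when it is done.

Besides the shell and the picture viewer there is one more tool, called after "Request:" as name(argument=value, ...), one argument or row to a line, values as JSON. carry_out: Moves the arm, as the interface text tells. Its arguments: {"type":"object","properties":{"rows":{"type":"array","items":{"type":"array","items":{"type":"number"}}},"gripper":{"type":"number"},"squeeze":{"type":"number"}},"required":["rows"]}

```bash
mkdir -p pics; python3 - <<'E'
from station import r
import cv2
for n in ("scene","side"):
    cv2.imwrite(f"pics/{n}0.png",r.read_camera(n)[:,:,::-1])
    c=r.get_calibration(n);print(n,c)
E
```

```text
scene {'intrinsics': array([[504.61353184,   0.        , 277.32324664],
       [  0.        , 504.61353184, 202.09571875],
       [  0.        ,   0.        ,   1.        ]]), 'R': array([[-0.22938694,  0.97322824, -0.01443715],
       [ 0.64990496,  0.14210516, -0.74661213],
       [-0.72457241, -0.18064584, -0.66510293]]), 't': array([ 0.0783009 , -0.3017234 ,  1.49909009])}
side {'intrinsics': array([[402.02104721,   0.        , 282.7821419 ],
       [  0.        , 402.02104721, 212.29424685],
       [  0.        ,   0.        ,   1.        ]]), 'R': array([[-0.8430906 , -0.53769073,  0.0093225 ],
       [-0.38503277,  0.59144164, -0.70848186],
       [ 0.37543042, -0.60090387, -0.70566744]]), 't': array([0.45655533, 0.20965319, 0.77891478])}
```

View pics/scene0.png

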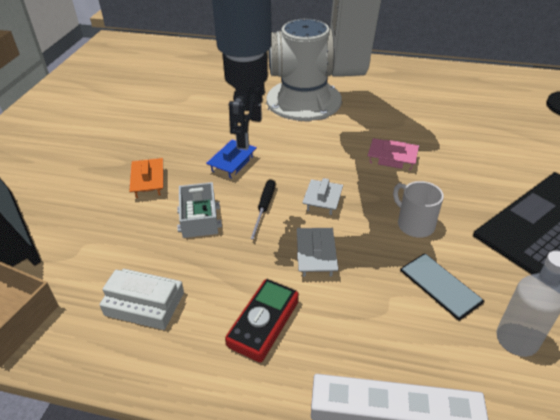

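View pics/side0.png

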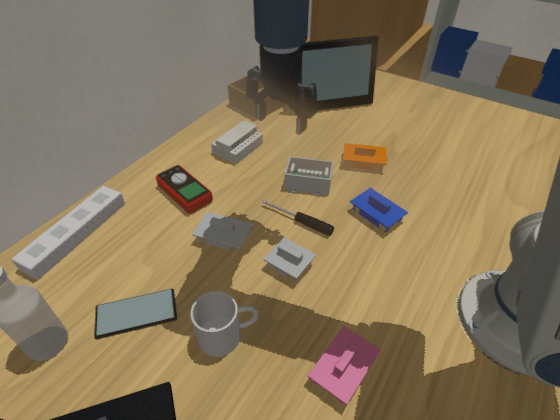

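The long cover is at scene (317,250) and side (222,230). The short one is at scene (323,195), and the box is at scene (198,210) and side (308,176). I'll enlarge both views.

```bash
python3 - <<'E'
import cv2
a=cv2.imread("pics/scene0.png")[170:290,165:355]; cv2.imwrite("pics/scene0c.png",cv2.resize(a,None,fx=4,fy=4,interpolation=cv2.INTER_CUBIC))
a=cv2.imread("pics/side0.png")[145:285,180:345]; cv2.imwrite("pics/side0c.png",cv2.resize(a,None,fx=4,fy=4,interpolation=cv2.INTER_CUBIC))
E
```

```text
(no output)
```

View pics/scene0c.png

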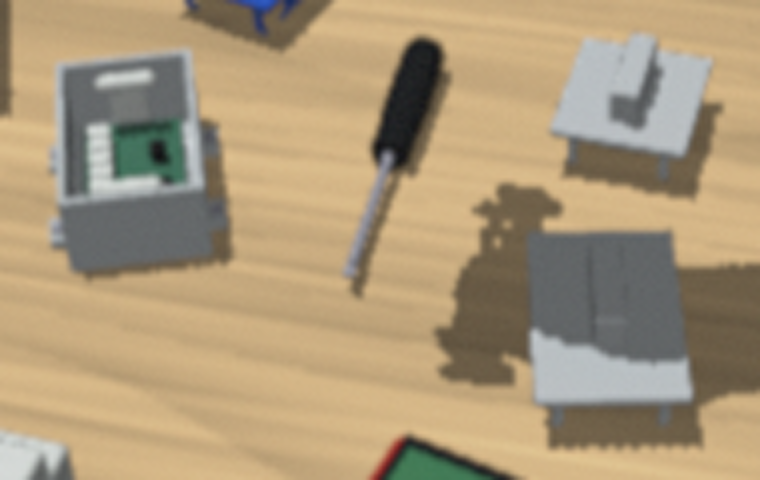

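View pics/side0c.png

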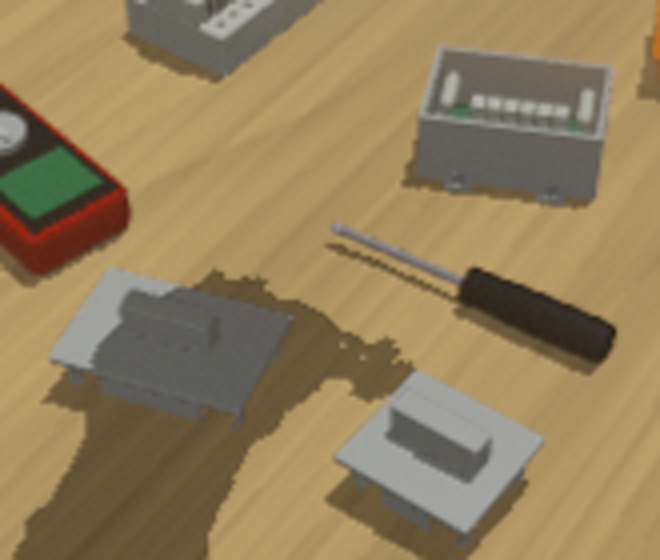

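The crops show the corners of the long cover's plate and of the box rim in both views. I'll fit planar poses using the known heights.

```bash
cat > h.py <<'E'
from station import r
import numpy as np
from scipy.optimize import least_squares
def proj(c,X):
    p=(X@c["R"].T+c["t"])@c["intrinsics"].T
    return p[:,:2]/p[:,2:]
def rect(p,z,L=.116,W=.076):
    s=np.array([[1,1],[1,-1],[-1,-1],[-1,1]])*[L/2,W/2]
    c,d=np.cos(p[2]),np.sin(p[2])
    return np.c_[s@np.array([[c,d],[-d,c]])+p[:2],np.full(4,z)]
def unproj(c,uv,z):
    d=np.linalg.inv(c["intrinsics"])@[*uv,1]; d=c["R"].T@d; o=-c["R"].T@c["t"]
    return o+d*(z-o[2])/d[2]
def fit(obs,z,x0,L=.116):
    # obs: list of (calib, pixel corners in any order)
    def f(p):
        e=[]
        for c,uv in obs:
            q=proj(c,rect(p,z,L)); 
            for u in uv: 
                k=np.argmin(np.sum((q-u)**2,1)); e+=list(q[k]-u)
        return np.array(e)
    s=least_squares(f,x0); return s.x,f(s.x)
E
cat > m.py <<'E'
from h import *
np.set_printoptions(precision=4,suppress=True)
S,D=r.get_calibration("scene"),r.get_calibration("side")
s=lambda a:np.array(a)/4+[165,170]
d=lambda a:np.array(a)/4+[180,145]
for n,z,a,b in (("long",.032,[(528,233),(670,233),(691,397),(535,400)],[(112,267),(293,317),(240,406),(50,355)]),
 ("box",.05,[(56,63),(190,50),(204,192),(64,203)],[(440,47),(610,66),(604,132),(418,115)])):
    A=np.array([unproj(S,u,z) for u in s(a)]);B=np.array([unproj(D,u,z) for u in d(b)])
    print(n,A[:,:2].mean(0),B[:,:2].mean(0))
    l=A[2]-A[1]; x0=[*A[:,:2].mean(0),np.arctan2(l[1],l[0])]
    for o in ([(S,s(a))],[(D,d(b))],[(S,s(a)),(D,d(b))]):
        x,e=fit(o,z,x0);print(x,np.abs(e).max())
E
python3 m.py
```

```text
long [0.6109 0.1443] [0.609  0.1423]
[0.6106 0.1443 0.2343] 0.898177476714352
[0.6092 0.142  0.2264] 1.1274372192926876
[0.6096 0.1433 0.2316] 1.3720833609592944
box [ 0.5465 -0.1294] [ 0.5464 -0.1336]
[ 0.5465 -0.1294  0.392 ] 1.0630358371518298
[ 0.5467 -0.134   0.4068] 1.1627636320424415
[ 0.5458 -0.1307  0.3974] 2.1209308903435726
```

```bash
python3 - <<'E'
from h import *
s=r.sense();print(s["time_s"],s["tool_pos"],s["orientation"])
c=r.get_calibration("wrist");print(-c["R"].T@c["t"],c["R"])
E
```

```text
0.1 [5.49559952e-01 3.72627663e-05 2.30499649e-01] [-6.28166336e-04 -7.07074144e-01  7.07138913e-01  5.64237173e-04]
[ 0.54918823 -0.07582086  0.37263189] [[-9.99995558e-01  8.59488160e-04  2.85403254e-03]
 [ 1.66083007e-03  9.55776067e-01  2.94090719e-01]
 [-2.47504851e-03  2.94094153e-01 -9.55773249e-01]]
```

Request:
carry_out(
  rows=[
    [12,28,0,0,0,0.046],
    [12,28,0,0,0,0.046],
    [12,29,0,0,0,0.046],
    [12,29,0,0,0,0.047],
    [12,29,0,0,0,0.046],
    [0,0,0,0,0,0],
    [0,0,0,0,0,0],
  ],
)

```text
time_s: 0.8
tool_pos: [0.6098, 0.1435, 0.2302]
orientation: [0.001, 0.784, -0.621, -0.0]
wrist_force: [-0.0, -1.0, 0.1]
width: 0.0857
finger_force: 0.0
```

```bash
python3 - <<'E'
from h import *
import cv2
s=r.sense();print(s["time_s"],s["tool_pos"],s["orientation"],s["wrist_force"])
c=r.get_calibration("wrist");print(-c["R"].T@c["t"],c["R"])
im=r.read_camera("wrist");cv2.imwrite("pics/w1.png",im[:,:,::-1])
print(proj(c,rect([.6096,.1433,.2316],.032)))
import pickle;pickle.dump(c,open("w1.pkl","wb"))
E
```

```text
0.8 [0.60979149 0.14353547 0.23024381] [ 8.19765742e-04  7.84118200e-01 -6.20610816e-01 -4.37342089e-04] [-0.00758583 -1.02773513  0.12085753]
[0.62670016 0.06977856 0.37240493] [[-0.97344429 -0.22890286  0.00311318]
 [-0.21788762  0.9306005   0.2941219 ]
 [-0.07022247  0.28563296 -0.95576284]]
[[224.67911576 214.33142108]
 [221.1290335  145.89993608]
 [331.15543681 145.7895706 ]
 [327.84922994 214.16633456]]
```

View pics/w1.png

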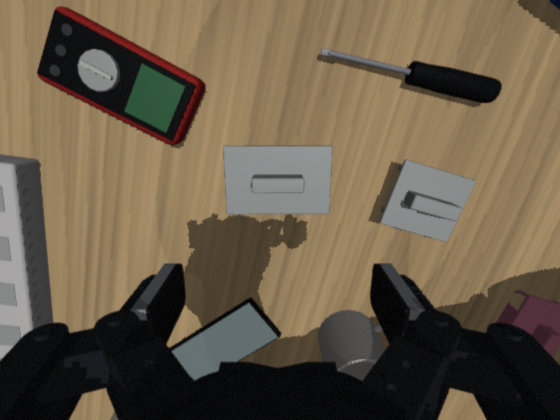

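The wrist view shows the long plate with corners at about (224,146), (331,146), (329,214) and (225,214). The bar is horizontal at (278,184), with no shadow on it. The fingers close along the bar, so the hand needs a quarter turn. I'll fit the plate from its sub-pixel edges.

```bash
cat >> h.py <<'E'
import cv2
def corners(im,approx):
    g=cv2.cvtColor(im,cv2.COLOR_RGB2GRAY)
    return cv2.cornerSubPix(g,np.array(approx,np.float32).reshape(-1,1,2),(4,4),(-1,-1),(3,50,.01)).reshape(-1,2)
E
python3 - <<'E'
from h import *
import pickle
c=pickle.load(open("w1.pkl","rb"));im=cv2.imread("pics/w1.png")[:,:,::-1].copy()
p=corners(im,[(224,146),(331,146),(329,214),(225,214)]);print(p)
x,e=fit([(c,p)],.032,[.6096,.1433,.2316]);print(x,e)
print(unproj(c,(278,177+0),.054))
E
```

```text
[[221.81339 146.5668 ]
 [330.37823 145.74686]
 [328.11377 212.46208]
 [225.      214.     ]]
[0.60955116 0.14296031 0.23997532] [-0.85704434 -0.5056835   0.62981085 -0.72889289  0.16115979  1.02276279
  0.08313634  0.47009008]
[0.60993524 0.13395426 0.054     ]
```

Request:
carry_out(
  rows=[
    [-9,-39,0,0,0,0.024],
    [-9,-39,0,0,0,0.024],
    [-9,-39,0,0,0,0.024],
    [-9,-39,0,0,0,0.024],
    [-9,-39,0,0,0,0.024],
    [-9,-39,0,0,0,0.024],
    [-9,-40,0,0,0,0.021],
    [0,0,0,0,0,0],
    [0,0,0,0,0,0],
  ],
)

```text
time_s: 1.75
tool_pos: [0.5461, -0.1325, 0.2316]
orientation: [-0.0, 0.831, -0.556, 0.0]
wrist_force: [0.4, -0.3, 0.2]
width: 0.0853
finger_force: 0.0
```

```bash
python3 - <<'E'
from h import *
import pickle
s=r.sense();print(s["tool_pos"],s["orientation"])
c=r.get_calibration("wrist")
im=r.read_camera("wrist");cv2.imwrite("pics/w2full.png",im[:,:,::-1]);pickle.dump(c,open("w2.pkl","wb"))
p=proj(c,rect([.5458,-.131,.3974],.05));print(p)
a=im[110:250,190:370,::-1];cv2.imwrite("pics/w2.png",cv2.resize(a,None,fx=4,fy=4,interpolation=cv2.INTER_CUBIC))
E
```

```text
[ 0.5461226  -0.13253834  0.23164451] [-1.86941082e-04  8.31440872e-01 -5.55613181e-01  1.85068314e-04]
[[222.39707218 220.73800439]
 [218.1412734  149.52455559]
 [333.44864801 148.8631756 ]
 [330.18675112 220.14118088]]
```

View pics/w2.png

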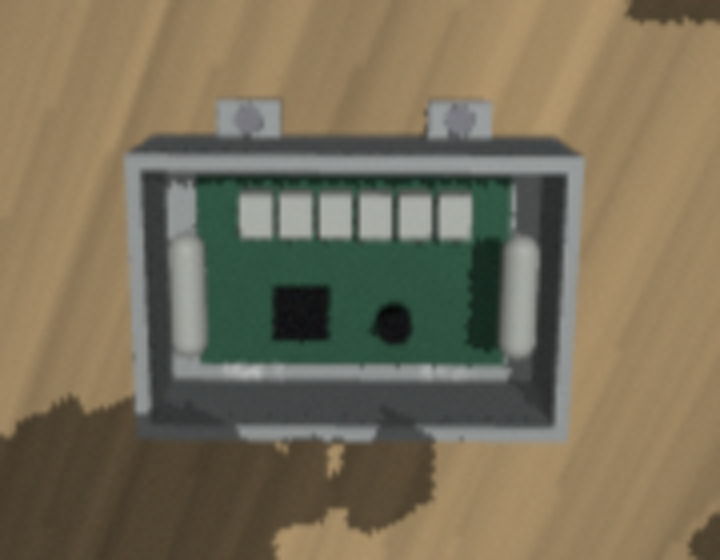

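The box rim corners in the crop are (125,154), (584,156), (569,440) and (137,440). The clips are on the left and right, which are the short ends.

```bash
python3 - <<'E'
from h import *
import pickle
c=pickle.load(open("w2.pkl","rb"))
p=np.array([(125,154),(584,156),(569,440),(137,440)])/4+[190,110]-.4
print(fit([(c,p)],.05,[.5458,-.131,.397]))
c=pickle.load(open("w1.pkl","rb"))
p=np.array([(224,146),(331,146),(329,214),(225,214)])
print(fit([(c,p)],.032,[.6096,.1433,.2316]))
print(r.sense()["joint_positions"])
E
```

```text
(array([ 0.54420561, -0.13261395,  0.38860121]), array([-0.37234104,  0.02569462,  0.27912881, -0.11129145, -0.01396445,
        0.21443255,  0.11396526, -0.0838536 ]))
(array([0.60848012, 0.14303386, 0.22822945]), array([-1.66584285, -0.29073256,  1.35803276, -0.02580438, -0.25007447,
        0.32792962,  0.58155166,  0.16303509]))
[ 4.18375778e-02  2.78876056e-01  1.40952430e-01 -2.12686967e-04
 -1.43245116e+00  3.52355059e-01]
```

Request:
carry_out(
  rows=[
    [6,27,0,0,0,0.141],
    [6,27,0,0,0,0.141],
    [6,27,0,0,0,0.141],
    [6,28,0,0,0,0.141],
    [6,28,0,0,0,0.141],
    [6,28,0,0,0,0.141],
    [6,28,0,0,0,0.141],
    [7,28,0,0,0,0.141],
    [7,27,0,0,0,0.141],
    [7,27,0,0,0,0.141],
  ],
  gripper=50,
)

```text
time_s: 2.8
tool_pos: [0.6098, 0.1463, 0.2313]
orientation: [-0.0, 0.993, 0.121, 0.0]
wrist_force: [0.3, 0.1, 0.3]
width: 0.0501
finger_force: 0.0
```

Request:
carry_out(
  rows=[
    [0,0,-30,0,0,0],
    [0,0,-30,0,0,0],
    [0,0,-30,0,0,0],
    [0,0,-30,0,0,0],
    [0,0,0,0,0,0],
    [0,0,0,0,0,0],
  ],
)

```text
time_s: 3.4
tool_pos: [0.6101, 0.1445, 0.112]
orientation: [0.0, 0.993, 0.118, 0.0]
wrist_force: [0.4, -0.2, 0.8]
width: 0.0501
finger_force: 0.0
```

```bash
python3 - <<'E'
from h import *
from scipy.spatial.transform import Rotation as R
s=r.sense();q=s["orientation"];print(s["tool_pos"],s["width"],s["joint_positions"])
print(R.from_quat([q[1],q[2],q[3],q[0]]).as_matrix())
c=r.get_calibration("wrist");im=r.read_camera("wrist");cv2.imwrite("pics/w3.png",im[:,:,::-1])
print(proj(c,rect([.609,.143,.233],.032)),proj(c,rect([.609,.143,.233],.054,.054,.016)))
E
```

```text
[0.61007057 0.14454749 0.1119717 ] 0.05008514141479744 [ 4.81924650e-01  4.62171888e-01  1.04502461e-01  8.09868411e-04
 -1.21333107e+00  1.32498123e+00]
[[ 9.72189048e-01  2.34197408e-01  1.70812402e-04]
 [ 2.34197470e-01 -9.72188746e-01 -7.66845024e-04]
 [-1.35312217e-05  7.85522166e-04 -9.99999691e-01]]
[[222.80282835 135.29050681]
 [334.32255072 135.57282751]
 [326.1797702  285.6623398 ]
 [229.86937535 285.50185097]] [[266.14943934 187.35107094]
 [290.97914058 187.40649693]
 [289.79774107 263.07345461]
 [266.7592251  263.03207301]]
```

View pics/w3.png

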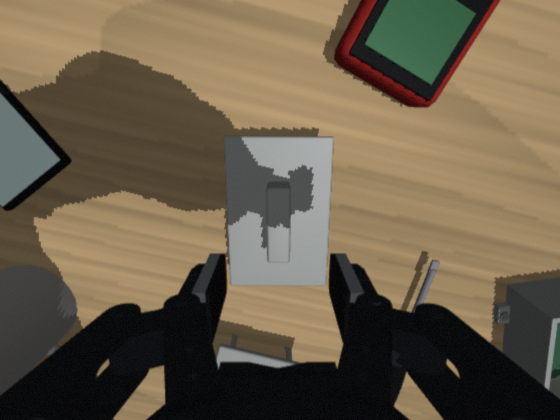

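The plate corners agree with the estimate to within about 1.5 px, and the yaw is right. I'll go down and grip.

Request:
carry_out(
  rows=[
    [-0.5,-0.7,-25,0,0,0],
    [-0.5,-0.7,-25,0,0,0],
    [0,0,-15,0,0,0],
    [0,0,-10,0,0,0],
    [0,0,0,0,0,0],
    [0,0,0,0,0,0],
  ],
)

```text
time_s: 4.05
tool_pos: [0.6101, 0.143, 0.0379]
orientation: [-0.0, 0.993, 0.118, 0.001]
wrist_force: [-0.6, 0.2, 0.6]
width: 0.0497
finger_force: 0.0
```

Request:
carry_out(
  rows=[
    [0,0,0,0,0,0],
    [0,0,0,0,0,0],
    [0,0,0,0,0,0],
    [0,0,0,0,0,0],
    [0,0,0,0,0,0],
    [0,0,0,0,0,0],
  ],
  gripper=5,
  squeeze=45,
)

```text
time_s: 4.65
tool_pos: [0.6096, 0.1428, 0.0373]
orientation: [-0.0, 0.993, 0.117, 0.001]
wrist_force: [-0.8, 0.2, 5.8]
width: 0.0152
finger_force: 47.0
```

Request:
carry_out(
  rows=[
    [0,0,10,0,0,0],
    [0,0,20,0,0,0],
    [0,0,30,0,0,0],
    [0,0,30,0,0,0],
    [0,0,0,0,0,0],
  ],
)

```text
time_s: 5.15
tool_pos: [0.6115, 0.1432, 0.1316]
orientation: [-0.001, 0.993, 0.118, 0.004]
wrist_force: [0.3, 0.3, -0.3]
width: 0.0149
finger_force: 46.2
```

Request:
carry_out(
  rows=[
    [-3,-15,0,0,0,0.01],
    [-6,-25,0,0,0,0.018],
    [-8,-34,0,0,0,0.018],
    [-9,-38,0,0,0,0.02],
    [-9,-38,0,0,0,0.02],
    [-9,-38,0,0,0,0.02],
    [-9,-36,0,0,0,0.02],
    [-8,-32,0,0,0,0.02],
    [-3,-19,0,0,0,0.01],
    [0,0,0,0,0,0],
  ],
)

```text
time_s: 6.15
tool_pos: [0.543, -0.135, 0.1252]
orientation: [-0.0, 0.981, 0.193, -0.001]
wrist_force: [-0.1, 0.1, -0.8]
width: 0.0146
finger_force: 46.1
```

```bash
python3 - <<'E'
from h import *
from scipy.spatial.transform import Rotation as R
s=r.sense();q=s["orientation"];print(s["tool_pos"],s["width"],s["wrist_force"],s["ft_torque"],s["finger_force"])
print(R.from_quat([q[1],q[2],q[3],q[0]]).as_matrix())
S=r.get_calibration("side");im=r.read_camera("side");w=r.read_camera("wrist")
a=cv2.resize(im[90:230,230:390],None,fx=2.5,fy=2.5,interpolation=2)
b=cv2.resize(w[:,:,:],(467,350))
cv2.imwrite("pics/s4.png",np.hstack([a,b[:350]])[:,:,::-1][:, :800]) 
print(a.shape)
E
```

```text
[ 0.54302325 -0.13501336  0.12523972] 0.014561919033309417 [-0.05354947  0.05778438 -0.76917855] [ 0.00227552 -0.04108045 -0.05097512] 46.122658252716064
[[ 9.25615997e-01  3.78454073e-01 -2.74590944e-03]
 [ 3.78455319e-01 -9.25619558e-01 -7.08557618e-05]
 [-2.56848314e-03 -9.73618807e-04 -9.99996227e-01]]
(350, 400, 3)
```

View pics/s4.png

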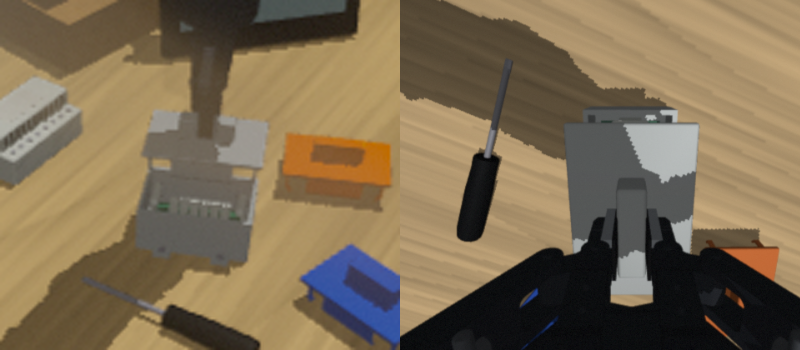

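The cover is held over the box, and in the wrist view its far corners are near full-image (198,147) and (356,148). I'll check level and offset numerically.

```bash
python3 - <<'E'
from h import *
s=r.sense();q=s["orientation"];t=s["tool_pos"];print(t)
c=r.get_calibration("wrist");w=r.read_camera("wrist")
cv2.imwrite("pics/w5full.png",w[:,:,::-1])
yaw=2*np.arctan2(q[2],q[1]);print(yaw)
print(proj(c,rect([t[0],t[1],yaw],t[2]-.0053)))
print(proj(c,rect([.5445,-.1325,.389],.05)))
a=cv2.resize(w[120:380,180:380],None,fx=2.3,fy=2.3,interpolation=2);cv2.imwrite("pics/w5.png",a[:,:,::-1]);print(a.shape)
E
```

```text
[ 0.54399029 -0.1328354   0.12540304]
0.3897750693434506
[[193.30482018 145.69410055]
 [359.81870478 145.56819294]
 [344.19553319 353.51728393]
 [209.58148303 353.51712363]]
[[219.71209427 132.6780599 ]
 [333.88814101 132.67694568]
 [325.99914549 286.18702469]
 [227.78229257 286.14395909]]
(598, 460, 3)
```

View pics/w5.png

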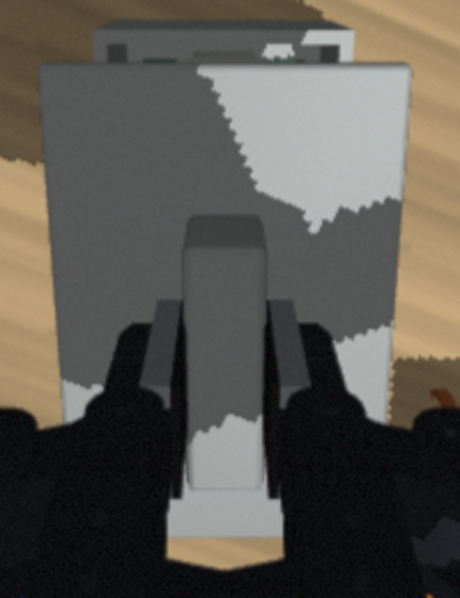

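Against the same bias seen in w3, the cover is level and aligned with the box to about 0.5 mm. I'll lower it toward the clips.

Request:
carry_out(
  rows=[
    [0.3,0,-10,0,0,0],
    [0.3,0.2,-12,0,0,0],
    [0,0,-9,0,0,0],
    [0,0,-5,0,0,0],
    [0,0,0,0,0,0],
    [0,0,0,0,0,0],
  ],
)

```text
time_s: 6.9
tool_pos: [0.5458, -0.1322, 0.0903]
orientation: [0.0, 0.981, 0.194, 0.0]
wrist_force: [0.7, 0.6, -0.8]
width: 0.0151
finger_force: 46.1
```

Request:
carry_out(
  rows=[
    [0,0,-2,0,0,0],
    [0,0,-2,0,0,0],
    [0,0,-2,0,0,0],
    [0,0,-2,0,0,0],
    [0,0,0,0,0,0],
  ],
)

```text
time_s: 7.4
tool_pos: [0.5453, -0.1322, 0.0819]
orientation: [-0.0, 0.981, 0.194, -0.0]
wrist_force: [0.2, 1.0, -1.3]
width: 0.015
finger_force: 46.1
```

Request:
carry_out(
  rows=[
    [0,0,-1.5,0,0,0],
    [0,0,-1.5,0,0,0],
    [0,0,-1.5,0,0,0],
    [0,0,-1.5,0,0,0],
    [0,0,0,0,0,0],
    [0,0,0,0,0,0],
  ],
)

```text
time_s: 8.0
tool_pos: [0.5456, -0.1322, 0.0763]
orientation: [0.0, 0.981, 0.194, -0.0]
wrist_force: [-0.3, 0.3, -1.9]
width: 0.0149
finger_force: 46.1
```

Request:
carry_out(
  rows=[
    [0,0,-0.5,0,0,0],
    [0,0,-0.5,0,0,0],
    [0,0,-0.5,0,0,0],
    [0,0,0,0,0,0],
    [0,0,0,0,0,0],
  ],
)

```text
time_s: 8.5
tool_pos: [0.5456, -0.1322, 0.0748]
orientation: [-0.0, 0.981, 0.194, -0.0]
wrist_force: [0.1, 0.6, -1.6]
width: 0.0148
finger_force: 46.1
```

Request:
carry_out(
  rows=[
    [0,0,-0.5,0,0,0],
    [0,0,-0.5,0,0,0],
    [0,0,-0.5,0,0,0],
    [0,0,0,0,0,0],
    [0,0,0,0,0,0],
  ],
)

```text
time_s: 9.0
tool_pos: [0.5456, -0.1322, 0.0733]
orientation: [-0.0, 0.981, 0.194, -0.0]
wrist_force: [0.2, -1.1, -1.5]
width: 0.0149
finger_force: 46.1
```

Request:
carry_out(
  rows=[
    [0,0,-0.5,0,0,0],
    [0,0,-0.5,0,0,0],
    [0,0,0,0,0,0],
    [0,0,0,0,0,0],
  ],
)

```text
time_s: 9.4
tool_pos: [0.5455, -0.1323, 0.0724]
orientation: [0.0, 0.981, 0.194, -0.0]
wrist_force: [-0.9, 0.5, 0.4]
width: 0.0145
finger_force: 46.4
```

Contact: the cover's weight has come off the hand. I'll release, then check.

Request:
carry_out(
  rows=[
    [0,0,-0.3,0,0,0],
    [0,0,0,0,0,0],
    [0,0,0,0,0,0],
  ],
)

```text
time_s: 9.7
tool_pos: [0.5456, -0.1323, 0.0723]
orientation: [0.0, 0.981, 0.194, 0.0]
wrist_force: [-2.6, -0.7, 3.6]
width: 0.0148
finger_force: 46.7
```

Request:
carry_out(
  rows=[
    [0,0,0,0,0,0],
    [0,0,0,0,0,0],
    [0,0,0,0,0,0],
    [0,0,0,0,0,0],
    [0,0,0,0,0,0],
  ],
  gripper=40,
)

```text
time_s: 10.2
tool_pos: [0.5457, -0.1321, 0.0719]
orientation: [-0.0, 0.981, 0.194, 0.0]
wrist_force: [-0.7, 0.4, 0.2]
width: 0.0399
finger_force: 0.0
```

Request:
carry_out(
  rows=[
    [0,0,10,0,0,0],
    [0,0,15,0,0,0],
    [0,0,20,0,0,0],
    [0,0,20,0,0,0],
    [0,0,0,0,0,0],
    [0,0,0,0,0,0],
  ],
)

```text
time_s: 10.8
tool_pos: [0.5459, -0.1321, 0.1378]
orientation: [0.0, 0.981, 0.194, 0.001]
wrist_force: [0.1, -0.5, -0.4]
width: 0.0402
finger_force: 0.0
```

```bash
python3 - <<'E'
from h import *
im=r.read_camera("side");w=r.read_camera("wrist")
a=cv2.resize(im[120:220,250:370],None,fx=4,fy=4,interpolation=2)
b=cv2.resize(w[100:350,180:380],(320,400))
cv2.imwrite("pics/s6.png",np.hstack([a,b])[:,:,::-1]) 
c=r.get_calibration("wrist");print(proj(c,rect([.5445,-.1325,.389],.068)),r.sense()["tool_pos"])
E
```

```text
[[218.48338691 135.60530223]
 [336.05806735 135.76413515]
 [327.46539843 292.78742404]
 [226.71088228 292.64505439]] [ 0.54514659 -0.13206086  0.13649906]
```

View pics/s6.png

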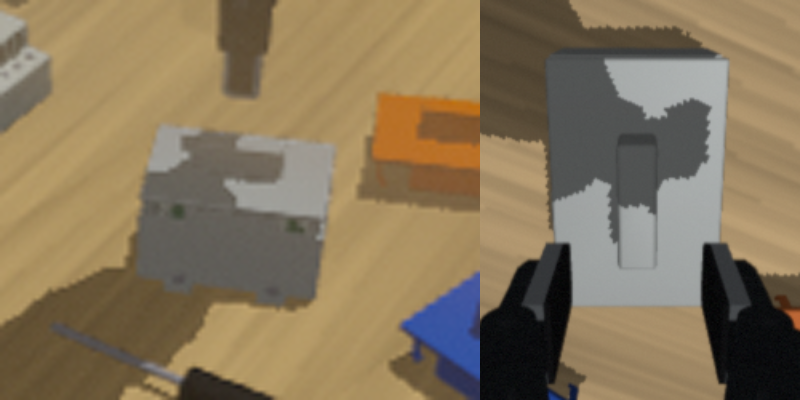

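The cover rests level on the clips with a small gap along the rim, and it is free of the fingers. I'll shut the fingers and go down to just above the bar top (about z = 0.090).

Request:
carry_out(
  rows=[
    [-0.4,-0.2,0,0,0,0],
    [-0.4,-0.1,-10,0,0,0],
    [0,0,-14,0,0,0],
    [0,0,-10,0,0,0],
    [0,0,-5,0,0,0],
    [0,0,-3,0,0,0],
    [0,0,0,0,0,0],
    [0,0,0,0,0,0],
  ],
  gripper=0,
)

```text
time_s: 11.7
tool_pos: [0.5451, -0.1325, 0.0954]
orientation: [0.0, 0.981, 0.194, 0.0]
wrist_force: [0.5, 0.8, 0.2]
width: -0.0
finger_force: 0.0
```

Request:
carry_out(
  rows=[
    [0,0,-0.7,0,0,0],
    [0,0,-0.7,0,0,0],
    [0,0,-0.7,0,0,0],
    [0,0,0,0,0,0],
    [0,0,0,0,0,0],
  ],
)

```text
time_s: 12.2
tool_pos: [0.5448, -0.1325, 0.0929]
orientation: [0.0, 0.981, 0.194, -0.0]
wrist_force: [0.3, 0.2, 0.4]
width: -0.0001
finger_force: 0.0
```

Request:
carry_out(
  rows=[
    [0,0,-0.7,0,0,0],
    [0,0,-0.7,0,0,0],
    [0,0,-0.7,0,0,0],
    [0,0,-0.7,0,0,0],
    [0,0,0,0,0,0],
  ],
)

```text
time_s: 12.7
tool_pos: [0.5447, -0.1324, 0.0899]
orientation: [-0.0, 0.981, 0.194, -0.0]
wrist_force: [-0.4, 0.4, -1.0]
width: -0.0
finger_force: 0.0
```

Request:
carry_out(
  rows=[
    [0,0,-0.7,0,0,0],
    [0,0,-0.7,0,0,0],
    [0,0,-0.6,0,0,0],
    [0,0,0,0,0,0],
  ],
)

```text
time_s: 13.1
tool_pos: [0.545, -0.1327, 0.0888]
orientation: [0.0, 0.981, 0.194, 0.0]
wrist_force: [-1.0, 0.8, 4.5]
width: 0.0
finger_force: 2.4
```

Request:
carry_out(
  rows=[
    [0,0,-0.5,0,0,0],
    [0,0,-0.5,0,0,0],
    [0,0,-0.5,0,0,0],
    [0,0,-0.5,0,0,0],
    [0,0,0,0,0,0],
  ],
)

```text
time_s: 13.6
tool_pos: [0.5455, -0.1331, 0.0882]
orientation: [0.001, 0.981, 0.195, 0.001]
wrist_force: [-3.5, -0.7, 11.5]
width: 0.0005
finger_force: 5.7
```

Request:
carry_out(
  rows=[
    [0,0,-0.5,0,0,0],
    [0,0,-0.5,0,0,0],
    [0,0,-0.5,0,0,0],
    [0,0,-0.5,0,0,0],
    [0,0,0,0,0,0],
  ],
)

```text
time_s: 14.1
tool_pos: [0.5467, -0.1324, 0.0854]
orientation: [0.001, 0.981, 0.195, 0.002]
wrist_force: [2.2, 0.7, 2.0]
width: 0.0
finger_force: 1.7
```

Request:
carry_out(
  rows=[
    [0,0,-0.7,0,0,0],
    [0,0,-0.7,0,0,0],
    [0,0,-0.7,0,0,0],
    [0,0,-0.7,0,0,0],
    [0,0,0,0,0,0],
  ],
)

```text
time_s: 14.6
tool_pos: [0.5449, -0.1326, 0.0813]
orientation: [0.0, 0.981, 0.194, 0.0]
wrist_force: [-0.7, 0.3, -0.3]
width: 0.0001
finger_force: 0.1
```

Request:
carry_out(
  rows=[
    [0,0,-0.7,0,0,0],
    [0,0,-0.7,0,0,0],
    [0,0,-0.7,0,0,0],
    [0,0,-0.7,0,0,0],
    [0,0,0,0,0,0],
  ],
)

```text
time_s: 15.1
tool_pos: [0.5446, -0.1324, 0.0782]
orientation: [-0.0, 0.981, 0.194, -0.0]
wrist_force: [-0.7, 0.3, 0.3]
width: 0.0001
finger_force: 0.0
```

Request:
carry_out(
  rows=[
    [0,0,-0.5,0,0,0],
    [0,0,-0.5,0,0,0],
    [0,0,-0.5,0,0,0],
    [0,0,-0.5,0,0,0],
    [0,0,-0.5,0,0,0],
    [0,0,0,0,0,0],
  ],
)

```text
time_s: 15.7
tool_pos: [0.5448, -0.1325, 0.0771]
orientation: [0.0, 0.981, 0.195, 0.0]
wrist_force: [-2.0, 2.6, 6.8]
width: -0.0001
finger_force: 3.8
```

Request:
carry_out(
  rows=[
    [0,0,-0.4,0,0,0],
    [0,0,-0.4,0,0,0],
    [0,0,0,0,0,0],
    [0,0,0,0,0,0],
    [0,0,0,0,0,0],
  ],
)

```text
time_s: 16.2
tool_pos: [0.5448, -0.1325, 0.077]
orientation: [0.0, 0.981, 0.195, 0.0]
wrist_force: [-5.3, 1.8, 13.0]
width: 0.0005
finger_force: 6.1
```

```bash
python3 - <<'E'
from h import *
im=r.read_camera("side");sc=r.read_camera("scene")
s=r.sense();print(s["tool_pos"],s["wrist_force"],s["ft_torque"])
a=cv2.resize(im[130:220,260:360],(400,360),interpolation=2)
b=cv2.resize(sc[165:255,150:250],(400,360),interpolation=2)
cv2.imwrite("pics/f7.png",np.hstack([a,b])[:,:,::-1])
E
```

```text
[ 0.54484901 -0.13252124  0.0770645 ] [-4.20433593  2.55118859 12.14883567] [ 0.92052601  1.90867675 -0.0209863 ]
```

View pics/f7.png

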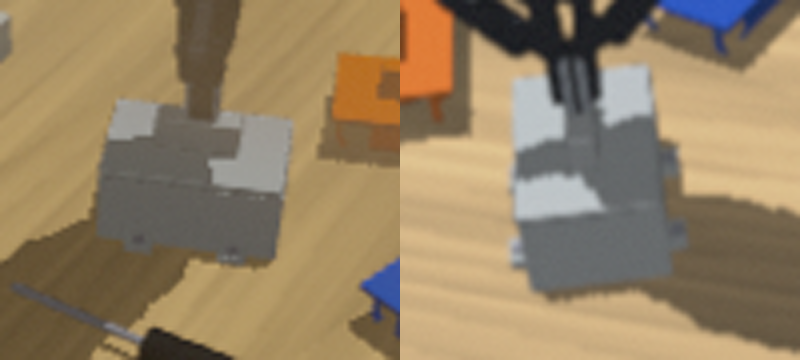

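Both views show the plate flush on the rim all round, with no gap. Its top is 0.077, as expected when home, and the push is holding at about 12 N.

```bash
python3 -c "
from station import r
print(r.hand_in())"
```

```text
the job is handed in; nothing more can be done
None
```

The long clip cover was laid on the clips, let go, pressed until it snapped through, and lies flush on the rim; I handed the job in after about 16 s of the 54 s limit, still holding it down at about 12 N.

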